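# Sweep spent batteries off the sorting board into the tray

### The arm

A 6-joint arm with a two-finger parallel gripper is mounted at the origin on the work surface. World frame = base frame: x ahead of the robot, y to its left, z up, the work surface at z = 0. Lengths are in m, angles in rad, forces in N, time in s.
With the tool pointing down it reaches from about 0.3 to 0.775 m from the base axis. Payload 14.6 kg.
Tool frame: the origin (TCP) lies on the centre line of the jaws, within the pads' length; the fingertips stand 25 mm ahead of it and the grasp point (between the pads) lies 6 mm ahead of it (ctrl.tip_reach is the distance from the TCP to the fingertips, in m); z points along the fingers, y is the line along which they close (so a half turn about z gives the same grasp; the last joint's range is limited). The gripper opens to 94 mm and grips with 3 to 60 N. Pads are 16 mm wide; open, the fingers measure 119 mm over their backs; the gripper's body (75 mm by 177 mm) begins 78 mm behind the grasp point.
Start: joints at [-1.183, 0.3, 1.521, -0, 1.321, -0.067], TCP at [0.242, -0.494, 0.23] pointing down, gripper open.
Joint ranges: [-3.03, 3.03], [-0.79, 2.21], [0.23, 2.52], [-1.04, 4.18], [0, 3.07], [-2.55, 2.55]. Speed limits (rad/s): [2.22, 2.22, 2.57, 3.14, 3.14, 3.14].

### API

Orientations are given as [roll, pitch, yaw] about the fixed x, y, z axes, in that order (R = Rz(yaw) Ry(pitch) Rx(roll)).
In Python, from station import ctrl gives the robot as it stands. The module is installed in compiled form; this text tells all that it offers.
- The arm moves only by the tool apply_moves, never from a script. Its argument "deltas" is a list of rows, each a list of 7 numbers: the closure in counts, from 0 (fully open) to 255 (shut), then the shift along the world's x, y, z in cm, then the turn, a rotation vector about the world's x, y, z in rad. In form: [[jaw, tx, ty, tz, ax, ay, az], ...]. A call has 1 to 10 rows; each row shifts and turns the commanded pose from where the row before left it; what a row does not reach is not made up. A row lasts 1/10 s, in which the tool goes at most 50 mm and 8.59 degrees, less where a joint would pass 70% of its speed; a pose out of reach is approached as far as the arm can. A call with a gripper value outside its range is refused whole. The fingers move at their own pace and stop on an object; "grip_force" is the grip in N (left out, the last holds). Time passes only in rows, so rows that do not move let the fingers close. It gives the time, the measured TCP pose, the force, the opening and the grip force at its end, in the units of the state.
- ctrl.get_obs(): the state, without advancing time (a new reading comes with each control period).
- ctrl.camera(name): name is "side" or "top"; returns a dict with "img" (420x560x3 uint8, red, green, blue), "K" (3x3 intrinsics, pixels), "pose" (4x4, takes a point from camera to world coordinates). Camera axes: x right, y up, looking along -z (the intrinsics and any distortion apply to the point x, -y, -z); pixel columns grow to the right and rows downward; lengths in m; the calibration is good to about 2 mm. A picture is of the moment at which its call begins. There is no depth.
- ctrl.hand_in(): hands the job in; it is judged then, once.
The state is a dict: "time_s": time; "qpos": joint angles; "joint_vel": joint speeds; "tau": joint torques, N m; "ee_pos": TCP position; "eef_rot": TCP orientation; "force": force on the tool from outside, world axes, zero at the start; "moment": the same for the moment, N m; "grip_width": finger opening in m; "grip_force": force on a finger pad.
Only numpy, scipy, OpenCV 4.12 (cv2) and the standard library are available. Lean on these libraries where they do the work, as an engineer would, in place of code of your own. Each camera call takes 0.05 s, during which the arm holds its last target. There are 200 camera calls.

### The job

Three spent nine-volt batteries lie on the wooden sorting board, which has a tray against each end. With your fingertips, sweep all three along the board and off its end so that they drop into the plain tray (the one without compartments), one by one or together; do not pick them up. Leave the heatsink and the jar on the board, and the keypad and the power brick beside it, where they are.

Things in the scene. Friction and masses are not known exactly. Their poses are not given: they have to be found in the camera images.
- battery0_c (a point): a spent nine-volt block battery, black with a steel band, 47 x 26.5 x 17.5 mm high as it lies flat, 45 g, two small snap studs on one end; this point is its centre, 8.75 mm above its underside; its x runs along its length (at any yaw). It slides easily and falls freely
- battery1_c (a point): a spent nine-volt block battery, black with a steel band, 47 x 26.5 x 17.5 mm high as it lies flat, 45 g, two small snap studs on one end; this point is its centre, 8.75 mm above its underside; its x runs along its length (at any yaw). It slides easily and falls freely
- battery2_c (a point): a spent nine-volt block battery, black with a steel band, 47 x 26.5 x 17.5 mm high as it lies flat, 45 g, two small snap studs on one end; this point is its centre, 8.75 mm above its underside; its x runs along its length (at any yaw). It slides easily and falls freely
- board: the wooden sorting board, fixed, 280 mm (its x) by 300 mm (its y), flat top 65 mm above the table; origin at the centre of its underside. Wooden lips 8 mm wide and 8 mm high run along its two 300 mm sides (local x = -140 and +140 mm); its two ends (local y = -150 and +150 mm) are open, with no lip. All three batteries start on it, in two rows along y: two at about local x = -85 mm, one at about +85 mm
- plain_tray: the plain grey tray without compartments, fixed: outside 260 mm (its x) by 120 mm (its y) by 55 mm high, walls and floor 4 mm, inside 252 x 112 mm; origin at the centre of its underside, axes parallel to the board's. It stands close against one end of the board, either end (its centre 213 mm from the board's along the board's y or -y), its rim 10 mm below the board's top
- split_tray: the grey tray divided into six compartments that hold computer parts, fixed, same outside size, close against the other end of the board; not for the batteries; origin at the centre of its underside
- heatsink: loose finned aluminium heatsink, 38 x 38 x 30 mm high, standing on the board between the two rows of batteries; origin at the centre of its underside
- jar: loose screw-top jar of brass screws, 39 mm across, 48 mm high, standing on the board between the two rows; origin at the centre of its underside
- keypad: loose black keypad on the table on the left (+y) of the board and trays, 160 x 55 x 22 mm; origin at the centre of its underside
- power_brick: loose black power brick on the table on the right (-y) of the board and trays, 110 x 50 x 32 mm; origin at the centre of its underside

How it is judged:
By the outcome, as a careful person would: the job done as asked, in the order asked, and still so for the second after the job is handed in, with the robot touching nothing.
It also fails if it takes over 67 s, if anything falls off the work surface, if the arm or the gripper's body presses on something with over 40 N, if the wrist force passes 120 N, or if a joint passes its speed limit or range.

## Working session

There is one attempt and no reset: what is moved stays moved. The work goes in short steps, Python scripts to look and compute and a tool call to move; the robot and the scene stay as the last step left them, time stands still between calls to the robot, and variables do not carry over. Pictures are saved under pics/ and viewed, at most 10 in all, crops included, and the job is handed in when it is done.

Besides the shell and the picture viewer there is one more tool, called after "Request:" as name(argument=value, ...) on one line, values as JSON. apply_moves: Moves the arm, as the interface text tells. Its arguments: {"type":"object","properties":{"deltas":{"type":"array"},"grip_force":{"type":"number"}},"required":["deltas"]}

```bash
mkdir -p pics; cat > h.py <<'E'
import numpy as np, cv2
from station import ctrl
def snap(n,f):
    c=ctrl.camera(n); cv2.imwrite(f'pics/{f}.png',c['img'][:,:,::-1]); np.savez(f'{f}.npz',**{k:np.array(c[k]) for k in('img','K','pose')},); return c
def ray(c,uv,z):
    K,T=c['K'],c['pose']; d=np.linalg.inv(K)@[uv[0],uv[1],1]; d=T[:3,:3]@[d[0],-d[1],-d[2]]; o=T[:3,3]
    return o+d*(z-o[2])/d[2]
E
python3 - <<'E'
from h import *
for n in('top','side'):
    c=snap(n,n+'0'); print(c.keys(),c['K'],c['pose'])
o=ctrl.get_obs(); print(o['ee_pos'],o['eef_rot'],o['force'],o['grip_width'],ctrl.tip_reach)
E
```

```text
dict_keys(['img', 'K', 'pose']) [[445.93310005   0.         279.45082775]
 [  0.         445.93310005 206.27664617]
 [  0.           0.           1.        ]] [[ 0.04349957  0.97792195 -0.20439286  0.28667165]
 [-0.9990472   0.04330253 -0.00543868 -0.00273996]
 [ 0.00353212  0.20443469  0.97887383  1.25476383]
 [ 0.          0.          0.          1.        ]]
dict_keys(['img', 'K', 'pose']) [[423.44309205   0.         276.56960117]
 [  0.         423.44309205 205.40218916]
 [  0.           0.           1.        ]] [[ 0.8030681   0.44730447 -0.39370081  0.01456571]
 [-0.59580602  0.59183422 -0.54290647 -0.73488582]
 [-0.00983888  0.67056019  0.74178988  1.09230132]
 [ 0.          0.          0.          1.        ]]
[ 0.24151741 -0.49390855  0.22995933] [-3.14057291e+00 -8.60660047e-05  4.54783026e-01] [-0.50537359  0.09325612 -0.16556568] 0.09439370464747794 0.025
```

View pics/top0.png

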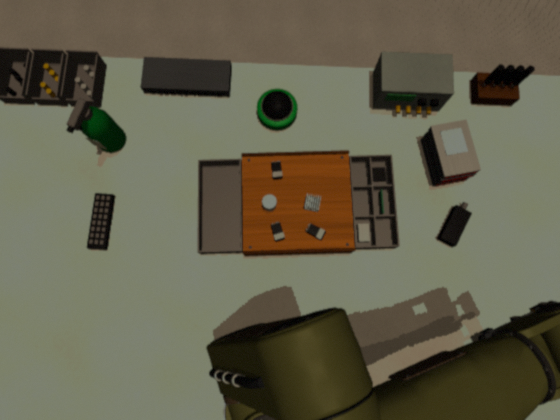

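View pics/side0.png

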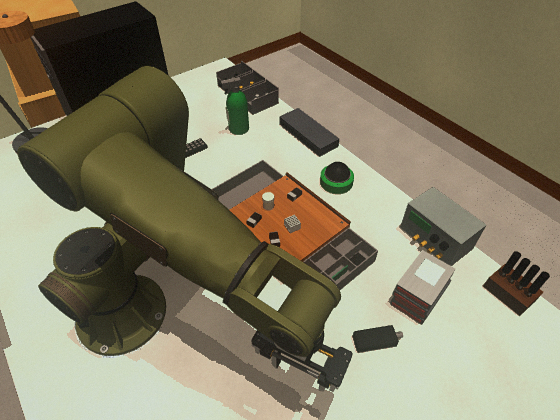

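The top view shows the plain tray at the left (+y, about px 220,205) and the split tray at the right. Batteries are near (277,170), (278,231) and (316,231), the jar at (269,202) and the heatsink at (313,202). Next I'll measure on an enlarged crop.

```bash
python3 - <<'E'
from h import *
c=dict(np.load('top0.npz')); im=c['img'][:,:,::-1]
cr=im[140:265,190:405]; big=cv2.resize(cr,None,fx=3.7,fy=3.7,interpolation=cv2.INTER_CUBIC)
cv2.imwrite('pics/crop.png',big)
hsv=cv2.cvtColor(im,cv2.COLOR_BGR2HSV)
# board: orange mask
m=((hsv[...,0]<18)&(hsv[...,1]>150)&(hsv[...,2]>90)).astype(np.uint8); m[:140]=0;m[265:]=0
m=cv2.morphologyEx(m,cv2.MORPH_CLOSE,np.ones((13,13)))
cs,_=cv2.findContours(m,0,2); b=max(cs,key=cv2.contourArea); r=cv2.minAreaRect(b)
P=np.array([ray(c,p,.065)[:2] for p in cv2.boxPoints(r)]); print('board',r,P.round(4),P.mean(0), [np.linalg.norm(P[i]-P[i-1]) for i in range(4)])
# non-orange things on the board
ins=np.zeros_like(m); cv2.fillPoly(ins,[cv2.boxPoints(r).astype(int)],1); ins=cv2.erode(ins,np.ones((9,9)))
o=((hsv[...,0]>=18)|(hsv[...,1]<=150)|(hsv[...,2]<90)).astype(np.uint8)&ins
n,l,s,ce=cv2.connectedComponentsWithStats(o)
for i in range(1,n):
    if s[i,4]<20: continue
    pts=np.argwhere(l==i)[:,::-1].astype(float)
    W=np.array([ray(c,p,.0825)[:2] for p in pts]); q=cv2.minAreaRect((W*1000).astype(np.float32))
    print(s[i],ce[i].round(1),W.mean(0).round(4),np.round(q[0]),np.round(q[1]),q[2])
E
```

```text
board ((297.07598876953125, 201.88055419921875), (93.76077270507812, 111.16680145263672), 88.17203521728516) [[ 0.6711  0.1199]
 [ 0.6953 -0.1898]
 [ 0.4328 -0.2006]
 [ 0.4103  0.0958]] [ 0.55237577 -0.04369719] [np.float64(0.261923443526124), np.float64(0.3106391975388184), np.float64(0.2627354138481631), np.float64(0.2972697950904348)]
[271 161  12  19 194] [276.4 170.4] [0.6312 0.0164] [632.  16.] [52. 29.] 8.812663078308105
[303 193  18  19 258] [312.  202.3] [ 0.5463 -0.0832] [547. -83.] [43. 45.] 80.81746673583984
[261 194  16  18 232] [268.7 202.2] [0.5413 0.0331] [541.  34.] [47. 40.] 2.541555643081665
[270 222  15  20 207] [277.2 231.5] [0.4628 0.0068] [463.   6.] [51. 30.] 18.486682891845703
[305 223  21  17 217] [315.2 231.1] [ 0.4684 -0.0939] [469. -93.] [52. 31.] 65.47418975830078
```

View pics/crop.png

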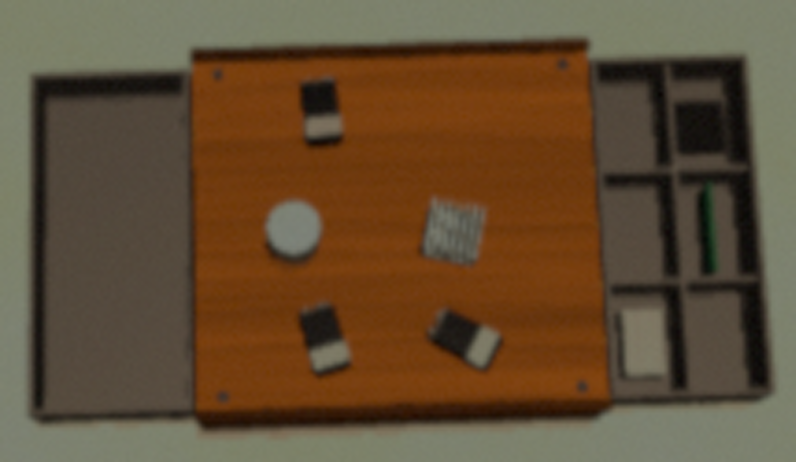

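```bash
python3 - <<'E'
from h import *
c=dict(np.load('top0.npz'))
f=lambda p,z: ray(c,(np.array(p)+.5)/3.7-.5+[190,140],z)[:2]
S=np.array([f(p,.065) for p in[(217,74),(562,63),(582,385),(222,397)]])
C=np.array([f(p,.073) for p in[(193,52),(587,42),(608,403),(198,412)]])
for Q in(S,C):
    ct=Q.mean(0); d=(Q[0]+Q[3]-Q[1]-Q[2])/2; e=(Q[0]+Q[1]-Q[2]-Q[3])/2
    print(Q.round(4).tolist(),ct.round(4),'Ly',np.linalg.norm(d),'Lx',np.linalg.norm(e),'yaw',np.arctan2(-d[0],d[1]),np.arctan2(e[1],e[0]))
T=np.array([f(p,.055) for p in[(33,75),(33,417)]]);print('tray outer corners',T.round(4).tolist())
yaw=np.arctan2(-d[0],d[1]);R=np.array([[np.cos(yaw),-np.sin(yaw)],[np.sin(yaw),np.cos(yaw)]])
for n,p,z in[('far',(.632,.016),0),('hs',(.5465,-.083),0),('jar',(.541,.0335),0),('n1',(.463,.0065),0),('n2',(.4685,-.0935),0)]:
    print(n,(R.T@(np.array(p)-ct)).round(4))
print('hs,jar at own top height',f((455,232),.095),f((294,229),.113))
E
```

```text
[[0.6639, 0.0964], [0.6841, -0.1631], [0.4408, -0.1813], [0.4206, 0.0787]] [ 0.5523 -0.0423] Ly 0.260514034109317 Lx 0.24397306585668935 yaw 0.07765130986206074 0.07352975048525368
[[0.6777, 0.1147], [0.6988, -0.1806], [0.4276, -0.1989], [0.4082, 0.0947]] [ 0.5531 -0.0425] Ly 0.29511850044488125 Lx 0.2710672422558666 yaw 0.06858707496679618 0.0707176376662815
tray outer corners [[0.66, 0.2366], [0.4012, 0.2157]]
far [0.0827 0.053 ]
hs [-0.0093 -0.0399]
jar [-0.0068  0.0767]
n1 [-0.0865  0.0551]
n2 [-0.0879 -0.0451]
hs,jar at own top height [ 0.54344366 -0.08402606] [0.5365823  0.03127702]
```

Board: centre about (0.552, -0.0425), yaw about 0.072, sizes agree with those given. The plain tray is on the +y side. Plan: set the jaws about 15 mm open and line them up along board x. Then I sweep each battery along board +y, starting with the near-row front one.

Request:
apply_moves(deltas=[[214, 1.5, 3, 0, 0, 0, 0.08], [214, 1.5, 3, 0, 0, 0, 0.08], [214, 1.5, 3, 0, 0, 0, 0.08], [214, 1.5, 3, 0, 0, 0, 0.08], [214, 1.5, 3, 0, 0, 0, 0.08], [214, 1.5, 3, 0, 0, 0, 0.08], [214, 1.5, 3, 0, 0, 0, 0.08], [214, 1.5, 3, 0, 0, 0, 0.08]])

```text
time_s: 0.9
ee_pos: [0.3619, -0.2528, 0.2303]
eef_rot: [-3.141, -0.0, 1.098]
force: [0.3, -1.7, -0.6]
grip_width: 0.0334
grip_force: 0.0
```

Request:
apply_moves(deltas=[[214, 1.5, 3, 0, 0, 0, 0.08], [214, 1.5, 3, 0, 0, 0, 0.08], [214, 1.5, 3, 0, 0, 0, 0.08], [214, 1.5, 3, 0, 0, 0, 0.08], [214, 1.5, 3, 0, 0, 0, 0.08], [214, 1.5, 3, 0, 0, 0, 0.08], [214, 1.5, 3, 0, 0, 0, 0.08], [214, 0, 0, 0, 0, 0, 0]])

```text
time_s: 1.7
ee_pos: [0.4674, -0.0415, 0.2301]
eef_rot: [-3.141, -0.001, 1.66]
force: [-0.2, -1.2, 0.1]
grip_width: 0.0151
grip_force: 0.0
```

Request:
apply_moves(deltas=[[214, 0, -0.2, -3, 0, 0, -0.015], [214, 0, 0, -3, 0, 0, 0], [214, 0, 0, -3, 0, 0, 0], [214, 0, 0, -1, 0, 0, 0], [214, 0, 0, 0, 0, 0, 0]])

```text
time_s: 2.2
ee_pos: [0.466, -0.0464, 0.1297]
eef_rot: [-3.139, -0.001, 1.639]
force: [1.1, -0.3, -0.0]
grip_width: 0.0154
grip_force: 0.0
```

```bash
python3 - <<'E'
from h import *
c=snap('side','s1'); im=c['img'][:,:,::-1]
cv2.imwrite('pics/s1c.png',cv2.resize(im[130:310,180:400],None,fx=3.3,fy=3.3,interpolation=cv2.INTER_CUBIC))
E
```

```text
(no output)
```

View pics/s1c.png

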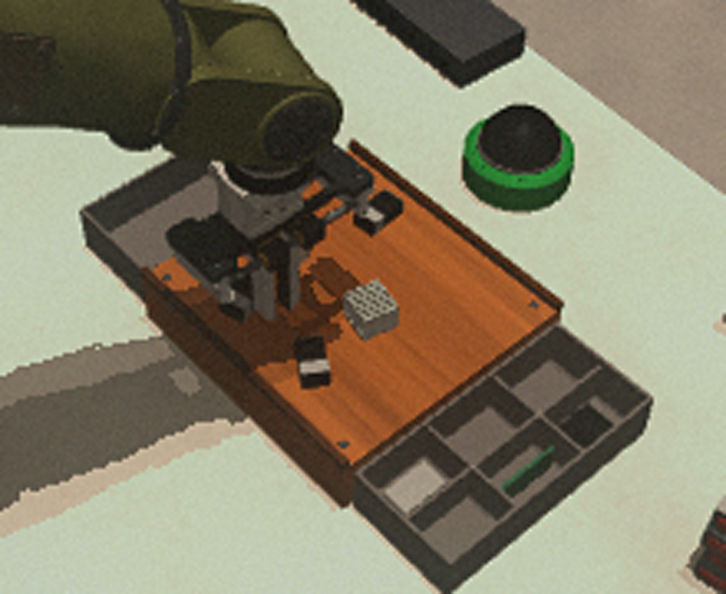

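The fingers (crop px about 265–295, 305) hang in the gap between the front battery (235,300) and the rear one (313,362), with clearance to both. Going down and sweeping.

Request:
apply_moves(deltas=[[214, 0, 0.1, -1.5, 0, 0, 0], [214, 0, 0.1, -1.5, 0, 0, 0], [214, 0, 0, -0.3, 0, 0, 0], [214, 0, 0, 0, 0, 0, 0]])

```text
time_s: 2.65
ee_pos: [0.467, -0.0442, 0.0984]
eef_rot: [3.141, 0.0, 1.64]
force: [0.0, -0.3, 0.6]
grip_width: 0.015
grip_force: 0.0
```

Request:
apply_moves(deltas=[[214, -0.06, 0.8, 0, 0, 0, 0], [214, -0.06, 0.8, 0, 0, 0, 0], [214, -0.06, 0.8, 0, 0, 0, 0], [214, -0.06, 0.8, 0, 0, 0, 0], [214, -0.06, 0.8, 0, 0, 0, 0], [214, -0.06, 0.8, 0, 0, 0, 0], [214, -0.06, 0.8, 0, 0, 0, 0], [214, -0.06, 0.8, 0, 0, 0, 0], [214, -0.06, 0.8, 0, 0, 0, 0], [214, -0.06, 0.8, 0, 0, 0, 0]])

```text
time_s: 3.65
ee_pos: [0.4606, 0.0366, 0.0975]
eef_rot: [3.142, 0.0, 1.64]
force: [0.3, -0.7, 1.2]
grip_width: 0.0149
grip_force: 0.4
```

Request:
apply_moves(deltas=[[214, -0.06, 0.8, 0, 0, 0, 0], [214, -0.06, 0.8, 0, 0, 0, 0], [214, -0.06, 0.8, 0, 0, 0, 0], [214, -0.06, 0.8, 0, 0, 0, 0], [214, -0.06, 0.8, 0, 0, 0, 0], [214, -0.06, 0.8, 0, 0, 0, 0], [214, -0.06, 0.8, 0, 0, 0, 0], [214, -0.06, 0.8, 0, 0, 0, 0], [214, -0.06, 0.8, 0, 0, 0, 0], [214, -0.06, 0.4, 0, 0, 0, 0]])

```text
time_s: 4.65
ee_pos: [0.4545, 0.1127, 0.0974]
eef_rot: [-3.142, -0.0, 1.64]
force: [-1.0, 0.6, 0.4]
grip_width: 0.0152
grip_force: 0.0
```

Request:
apply_moves(deltas=[[214, 0, 0, 2, 0, 0, 0], [214, 0, 0, 3, 0, 0, 0], [214, 0, 0, 3, 0, 0, 0], [214, 0.1, -3, 2, 0, 0, 0], [214, 0.2, -3, 0, 0, 0, 0], [214, 0.2, -3, 0, 0, 0, 0], [214, 0.2, -3, 0, 0, 0, 0], [214, 0.2, -3, 0, 0, 0, 0], [214, 0.2, -3, 0, 0, 0, 0], [214, 0.2, -3, 0, 0, 0, 0]])

```text
time_s: 5.65
ee_pos: [0.4675, -0.0993, 0.1975]
eef_rot: [3.142, 0.0, 1.64]
force: [0.1, 0.1, -0.3]
grip_width: 0.0155
grip_force: 0.0
```

```bash
python3 - <<'E'
from h import *
o=ctrl.get_obs(); print(o['time_s'],o['ee_pos'])
a=snap('side','s2')['img'][130:310,180:400,::-1]; b=snap('top','t2')['img'][120:300,190:405,::-1]
cv2.imwrite('pics/s2c.png',np.hstack([cv2.resize(a,(400,327),interpolation=2),cv2.resize(b,(400,327),interpolation=2)]))
E
```

```text
5.65 [ 0.46752111 -0.09925945  0.19748596]
```

View pics/s2c.png

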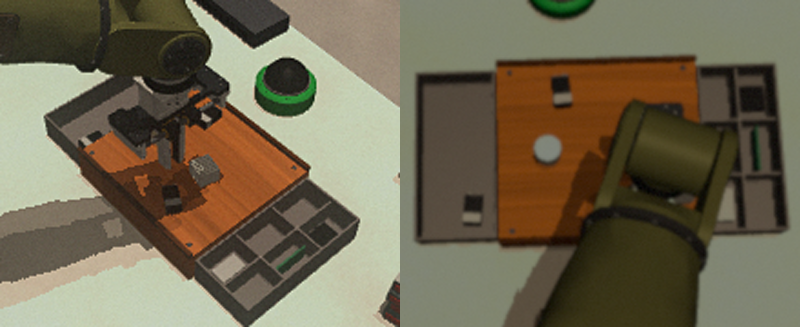

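The front battery now lies in the plain tray (right panel, about 473,210). Next is the rear one of the near row.

Request:
apply_moves(deltas=[[214, 0.25, -2.1, 0, 0, 0, 0], [214, 0.25, -2.1, 0, 0, 0, 0], [214, 0, 0, -3, 0, 0, 0], [214, 0, 0, -3, 0, 0, 0], [214, 0, 0, -3, 0, 0, 0], [214, 0, 0, -1.1, 0, 0, 0], [214, 0, 0, 0, 0, 0, 0]])

```text
time_s: 6.45
ee_pos: [0.4722, -0.1395, 0.0956]
eef_rot: [-3.139, -0.001, 1.64]
force: [-0.3, -0.8, 1.0]
grip_width: 0.0152
grip_force: 0.0
```

Request:
apply_moves(deltas=[[214, -0.06, 0.8, 0, 0, 0, 0], [214, -0.06, 0.8, 0, 0, 0, 0], [214, -0.06, 0.8, 0, 0, 0, 0], [214, -0.06, 0.8, 0, 0, 0, 0], [214, -0.06, 0.8, 0, 0, 0, 0], [214, -0.06, 0.8, 0, 0, 0, 0], [214, -0.06, 0.8, 0, 0, 0, 0], [214, -0.06, 0.8, 0, 0, 0, 0], [214, -0.06, 0.8, 0, 0, 0, 0], [214, -0.06, 0.8, 0, 0, 0, 0]])

```text
time_s: 7.45
ee_pos: [0.4666, -0.0594, 0.0965]
eef_rot: [3.142, 0.0, 1.64]
force: [-0.3, -1.0, 1.0]
grip_width: 0.0152
grip_force: 0.7
```

```bash
python3 - <<'E'
from h import *
a=snap('side','s3')['img'][150:290,200:340,::-1]
cv2.imwrite('pics/s3c.png',cv2.resize(a,(500,500),interpolation=2))
E
```

```text
(no output)
```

View pics/s3c.png

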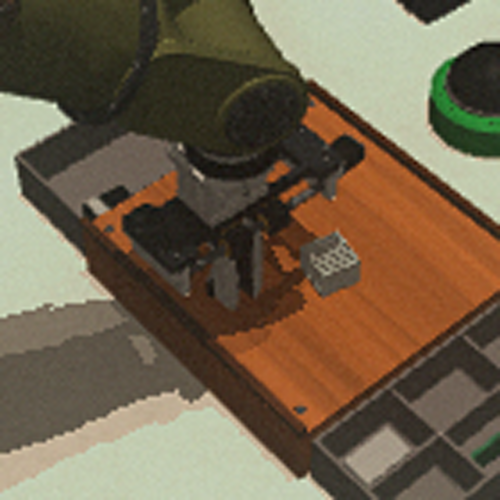

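The battery is ahead of the fingers (hidden behind them at about 220,270), nothing was left behind, and the heatsink hasn't moved. Continuing.

Request:
apply_moves(deltas=[[214, -0.06, 0.8, 0, 0, 0, 0], [214, -0.06, 0.8, 0, 0, 0, 0], [214, -0.06, 0.8, 0, 0, 0, 0], [214, -0.06, 0.8, 0, 0, 0, 0], [214, -0.06, 0.8, 0, 0, 0, 0], [214, -0.06, 0.8, 0, 0, 0, 0], [214, -0.06, 0.8, 0, 0, 0, 0], [214, -0.06, 0.8, 0, 0, 0, 0], [214, -0.06, 0.8, 0, 0, 0, 0], [214, -0.06, 0.8, 0, 0, 0, 0]])

```text
time_s: 8.5
ee_pos: [0.4605, 0.0206, 0.0965]
eef_rot: [3.142, 0.0, 1.64]
force: [0.2, -0.4, 0.2]
grip_width: 0.0151
grip_force: 0.1
```

Request:
apply_moves(deltas=[[214, -0.06, 0.8, 0, 0, 0, 0], [214, -0.06, 0.8, 0, 0, 0, 0], [214, -0.06, 0.8, 0, 0, 0, 0], [214, -0.06, 0.8, 0, 0, 0, 0], [214, -0.06, 0.8, 0, 0, 0, 0], [214, -0.06, 0.8, 0, 0, 0, 0], [214, -0.06, 0.8, 0, 0, 0, 0], [214, -0.06, 0.8, 0, 0, 0, 0], [214, -0.06, 0.8, 0, 0, 0, 0], [214, -0.06, 0.8, 0, 0, 0, 0]])

```text
time_s: 9.5
ee_pos: [0.4545, 0.1006, 0.0964]
eef_rot: [-3.142, -0.0, 1.64]
force: [-0.8, -0.6, -0.3]
grip_width: 0.0152
grip_force: 0.0
```

Request:
apply_moves(deltas=[[214, -0.06, 0.8, 0, 0, 0, 0], [214, -0.06, 0.4, 0, 0, 0, 0], [214, 0, 0, 2, 0, 0, 0], [214, 0, 0, 3, 0, 0, 0], [214, 0, 0, 4, 0, 0, 0], [214, 0, 0, 3, 0, 0, 0], [214, 0, 0, 0, 0, 0, 0]])

```text
time_s: 10.2
ee_pos: [0.4547, 0.1122, 0.2202]
eef_rot: [3.135, -0.001, 1.64]
force: [0.5, -0.1, -0.5]
grip_width: 0.0151
grip_force: 0.0
```

Request:
apply_moves(deltas=[[214, 3, -2.4, 0, 0, 0, 0], [214, 3, -2.4, 0, 0, 0, 0], [214, 3, -2.4, 0, 0, 0, 0], [214, 3, -2.4, 0, 0, 0, 0], [214, 3, -2.4, 0, 0, 0, 0], [214, 3, -2.4, 0, 0, 0, 0], [214, 0, 0, -3, 0, 0, 0], [214, 0, 0, -3, 0, 0, 0], [214, 0, 0, -2, 0, 0, 0], [214, 0, 0, 0, 0, 0, 0]])

```text
time_s: 11.2
ee_pos: [0.6318, -0.0319, 0.1324]
eef_rot: [-3.135, -0.001, 1.64]
force: [-0.7, -0.3, 0.8]
grip_width: 0.015
grip_force: 0.0
```

```bash
python3 - <<'E'
from h import *
a=snap('side','s4')['img'][130:310,180:400,::-1]; b=snap('top','t4')['img'][120:300,190:405,::-1]
cv2.imwrite('pics/s4c.png',np.hstack([cv2.resize(a,(400,327),interpolation=2),cv2.resize(b,(400,327),interpolation=2)]))
E
```

```text
(no output)
```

View pics/s4c.png

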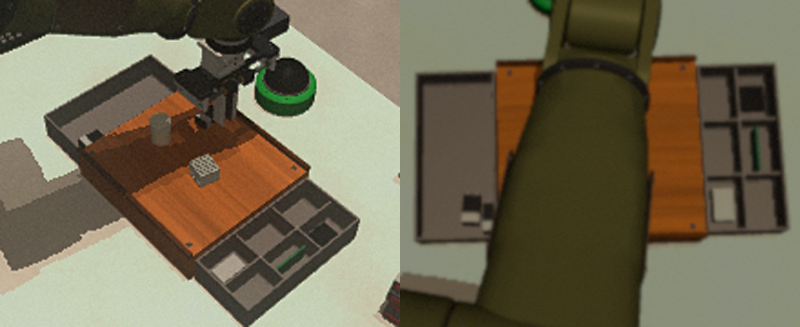

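Two batteries are in the tray (right panel, about 470,210 and 487,218). The fingers stand behind the far battery. Sweeping it.

Request:
apply_moves(deltas=[[214, 0.2, 0, -1.8, 0, 0, 0], [214, 0, 0, -1.7, 0, 0, 0], [214, 0, 0, 0, 0, 0, 0]])

```text
time_s: 11.6
ee_pos: [0.635, -0.032, 0.1008]
eef_rot: [-3.14, -0.0, 1.64]
force: [-1.2, -0.2, -0.5]
grip_width: 0.0152
grip_force: 0.0
```

Request:
apply_moves(deltas=[[214, -0.06, 0.8, 0, 0, 0, 0], [214, -0.06, 0.8, 0, 0, 0, 0], [214, -0.06, 0.8, 0, 0, 0, 0], [214, -0.06, 0.8, 0, 0, 0, 0], [214, -0.06, 0.8, 0, 0, 0, 0], [214, -0.06, 0.8, 0, 0, 0, 0], [214, -0.06, 0.8, 0, 0, 0, 0], [214, -0.06, 0.8, 0, 0, 0, 0], [214, -0.06, 0.8, 0, 0, 0, 0], [214, -0.06, 0.8, 0, 0, 0, 0]])

```text
time_s: 12.6
ee_pos: [0.6293, 0.0486, 0.1014]
eef_rot: [-3.142, 0.0, 1.64]
force: [-0.3, -0.9, 1.5]
grip_width: 0.0151
grip_force: 0.4
```

Request:
apply_moves(deltas=[[214, -0.06, 0.8, 0, 0, 0, 0], [214, -0.06, 0.8, 0, 0, 0, 0], [214, -0.06, 0.8, 0, 0, 0, 0], [214, -0.06, 0.8, 0, 0, 0, 0], [214, -0.06, 0.8, 0, 0, 0, 0], [214, -0.06, 0.8, 0, 0, 0, 0], [214, -0.06, 0.8, 0, 0, 0, 0], [214, -0.06, 0.8, 0, 0, 0, 0], [214, -0.06, 0.8, 0, 0, 0, 0], [214, -0.06, 0.5, 0, 0, 0, 0]])

```text
time_s: 13.6
ee_pos: [0.6233, 0.1258, 0.1014]
eef_rot: [-3.142, -0.0, 1.64]
force: [0.5, -0.3, -1.0]
grip_width: 0.0151
grip_force: 0.0
```

Request:
apply_moves(deltas=[[214, 0, 0, 2, 0, 0, 0], [214, 0, 0, 3, 0, 0, 0], [214, 0, 0, 4, 0, 0, 0], [214, 0, 0, 4, 0, 0, 0], [214, -1, -3, 0, 0, 0, 0], [214, -1, -3, 0, 0, 0, 0], [214, -1, -3, 0, 0, 0, 0], [214, -1, -3, 0, 0, 0, 0], [214, -1, -3, 0, 0, 0, 0], [214, -1, -3, 0, 0, 0, 0]])

```text
time_s: 14.6
ee_pos: [0.5628, -0.0561, 0.2316]
eef_rot: [3.141, 0.0, 1.64]
force: [0.6, 0.8, 0.9]
grip_width: 0.015
grip_force: 0.0
```

Request:
apply_moves(deltas=[[214, -1, -3, 0, 0, 0, 0], [214, -1, -3, 0, 0, 0, 0], [214, -1, -3, 0, 0, 0, 0], [214, -1, -3, 0, 0, 0, 0], [214, -1, -3, 0, 0, 0, 0], [214, -1, -3, 0, 0, 0, 0], [214, -1, -3, 0, 0, 0, 0], [214, -1, -3, 0, 0, 0, 0], [214, -1, -3, 0, 0, 0, 0], [214, 0, 0, 0, 0, 0, 0]])

```text
time_s: 15.6
ee_pos: [0.4722, -0.3277, 0.2313]
eef_rot: [-3.141, 0.0, 1.637]
force: [-0.9, -0.5, -0.1]
grip_width: 0.0151
grip_force: 0.0
```

```bash
python3 - <<'E'
from h import *
a=snap('side','s5')['img'][130:310,180:400,::-1]; b=snap('top','t5')['img'][120:300,190:405,::-1]
cv2.imwrite('pics/s5c.png',np.hstack([cv2.resize(a,(400,327),interpolation=2),cv2.resize(b,(400,327),interpolation=2)]))
E
```

```text
(no output)
```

View pics/s5c.png

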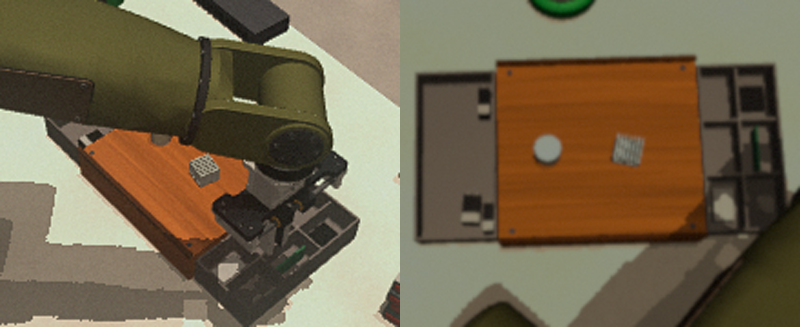

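All three appear in the tray (right panel: about 485,102; 470,210; 487,218), with the jar and heatsink where they were. I'll take one closer look at how the two by the board wall rest, and check that the bystanders haven't moved.

```bash
python3 - <<'E'
from h import *
t0=np.load('top0.npz')['img'].astype(int); t5=np.load('t5.npz')['img'].astype(int)
for n,(r,c) in dict(keypad=(slice(185,255),slice(80,122)),brick=(slice(195,250),slice(435,475)),jar=(slice(190,215),slice(258,281)),hs=(slice(190,214),slice(301,325))).items():
    print(n,np.abs(t0[r,c]-t5[r,c]).mean().round(2))
cv2.imwrite('pics/t5z.png',cv2.resize(t5[150:260,190:290,::-1].astype(np.uint8),(545,600),interpolation=cv2.INTER_CUBIC))
E
```

```text
keypad 11.62
brick 53.05
jar 11.13
hs 10.56
```

View pics/t5z.png

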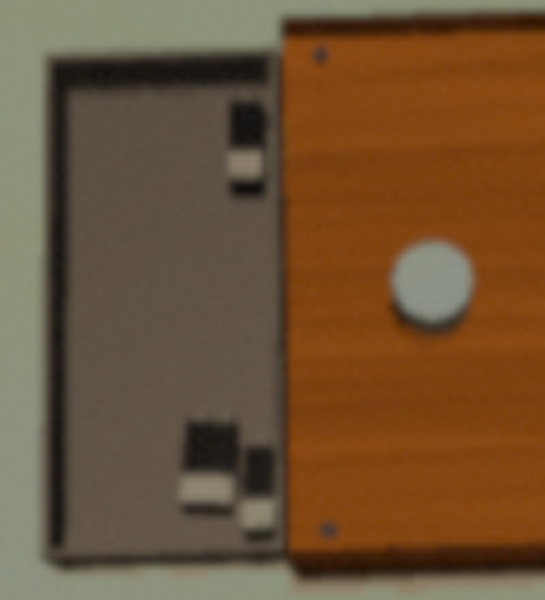

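All three batteries lie inside the tray walls (about 210,465; 258,490; 246,145), two of them on their sides. The brick difference is the arm's shadow, since the arm stays 0.2 m above it. Handing in.

```bash
python3 -c "
from station import ctrl; print(ctrl.hand_in())"
```

```text
the job is handed in; nothing more can be done
None
```

All three batteries were swept into the plain tray and the job is handed in after about 16 s of the allowed 67 s; the jar, heatsink and keypad look unmoved in the last picture, and the power brick was in the arm's shadow there, but the arm never went near it.

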